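# Set a half cone up on the measuring board

## Task

Get the half cone on the measuring board ready for its length to be read, using only pushes with the fingertips: push it into the corner of the board so that its sawn stalk end is flat against the grey end stop and its side lies along the metal fence, and have the blue sliding stop pushed up until it just meets the cone's tip. Keep the cone flat on the board and never take it between the fingers or pick it up, push gently because its scales are brittle, and leave the jar, the spoon and the other half cone where they are.

Things in the scene. Friction and masses are not known exactly. Their poses are not given: they have to be found in the camera images.
- board: Wooden measuring board fixed on the bench, 190 mm (x) by 540 mm (y), top face 18 mm above the bench. Origin: centre of its underside; x points across the board to the fence, y along it to the end stop. Metal fence on the +x side: inner face at x = +75 mm, 20 thick, 16 high above the board. Grey end stop across the +y end: inner face at y = +230 mm, 20 thick, 55 high above the board.
- corner (a point): The inner corner on the board's top face (z = 18 mm) where the fence's inner face meets the end stop's inner face; axes as the board's. The half cone belongs in this corner, in the -x, -y quadrant.
- slide: Blue sliding stop: runs along the board's y only, guided by the fence; takes about 2 N to push and stays where left. Origin: on its face towards the end stop (+y), level with the board's top, on the board's centre line; axes as the board's; travels y = -200 to +200 mm on the board. Upright plate: 12 mm thick (y -12 to 0), x from -83 to +72 mm, 61 mm high above the board.
- slide_back (a point): Point on the back of the blue stop's plate (the side away from the end stop, facing -y), at x = +40 mm, y = -12 mm of the slide, 40 mm above the board: a clear place to push. Behind the plate a foot 11 mm high (above the board) runs back to y = -55 mm, and ribs up to 35 mm high run back to y = -37 mm at x = -70 and x = +60 mm (each 8 mm thick). A bridge over the fence is 24 mm high.
- cone: The half cone to set up: a dark scaly woody seed cone sawn in half lengthwise, lying flat side down on the board; 110 mm long (y), 52 wide (x), 30 high, 60 to 112 g. Origin: on its underside, mid-length, on the midline. y points to the flat light-brown stalk end (y = +55); rounded tip at y = -55. Sides straight, parallel, upright to 16 mm, at x = +-26 from y = -20 to +55. Starts askew.
- cone_butt (a point): Centre of the cone's flat sawn stalk end, 8 mm above its underside. The cone's centre of mass lies about 46 mm from this end, on the midline.
- cone_tip (a point): The cone's rounded tip, on its midline, 8 mm above its underside; it is a round of 16 mm radius seen from above.
- other_cone: Another half cone of the same size and look, lying on the bench beyond the fence; a bystander. Origin on its underside, middle.
- jar: Amber specimen jar with a white lid, 56 mm across and 75 mm high, standing on the bench beyond the fence; a bystander. Origin: centre of its underside.
- spoon: Steel spoon, 170 mm long, lying on the bench in front of the board (robot's side); a bystander. Origin: middle of its length, on the bench.
Mind the look-alikes: they are no part of the job. Leave any orange or turquoise look-alike of the cone alone.

How it is judged:
At the end, for the whole second after the job is handed in: The half cone lies flat on the board, at rest: stalk end within 2.5 mm of the end stop, side within 4 mm of the fence, square to the board within 0.06 rad, and the sliding stop, at rest, is within 2.5 mm of the cone's tip (y of cone_butt in the frame of corner above -0.0025 m and x of cone in the frame of corner above -0.03 m and angle between the y axis of cone and the y axis of board, either way round below 0.06 rad and y of cone_tip in the frame of slide below 0.0025 m and z of cone in the frame of corner between -0.003 and 0.003 m and linear speed of each of cone, slide below 0.01 m/s); the robot touches nothing.
It fails at once if the half cone is lifted off the board or tipped up (z of cone in the frame of corner above 0.008 m or angle between cone's own z axis and vertical above 0.25 rad).
It fails at once if the half cone is taken between the fingers (the grasp point comes down inside its outline) (x of the grasp point in the frame of cone between -0.018 and 0.018 m and y of the grasp point in the frame of cone between -0.045 and 0.05 m and z of the grasp point in the frame of cone below 0.04 m).
It fails at once if the half cone is pushed off the board (z of cone in the frame of corner below -0.008 m).
It fails at once if the brittle half cone is pressed by the fingers or by the sliding stop with more than 50 N (contact force between any of the fingers, slide and cone above 50 N).
It fails at once if the jar, the spoon or the other half cone is moved by more than 15 mm (distance of any of jar, spoon, other_cone from where it was at the start of the episode above 0.015 m).
It also fails if it takes over 64 s, if anything falls off the work surface, if the arm or the gripper's body presses on something with over 40 N, if the wrist force passes 120 N, or if a joint passes its speed limit or range.

## Robot

A 7-joint arm with a two-finger parallel gripper is mounted at the origin on the work surface. World frame = base frame: x ahead of the robot, y to its left, z up, the work surface at z = 0. Lengths are in m, angles in rad, forces in N, time in s.
With the tool pointing down it reaches from about 0.35 to 0.9 m from the base axis. Payload 19.9 kg.
Tool frame: the origin (TCP) lies midway between the tips of the shut fingers; the grasp point (between the pads) lies 19 mm behind it; x points along the fingers, z is the direction in which the jaws open and shut, and the axes are right-handed (so a half turn about x gives the same grasp; the last joint's range is limited). The gripper opens to 94 mm and grips with 3 to 60 N. Pads are 16 mm wide; open, the fingers measure 119 mm over their backs; the gripper's body (75 mm by 177 mm) begins 78 mm behind the grasp point.
Start: joints at [-1.321, 0.417, -0.01, 1.614, 0.005, 1.111, -0.053], TCP at [0.18, 0.599, 0.205] pointing down, gripper open.
Joint ranges: [-2.81, 2.81], [-0.39, 2.02], [-1.27, 1.25], [0.06, 2.57], [-1.19, 4.33], [0.19, 2], [-2.82, 2.82]. Speed limits (rad/s): [1.89, 1.89, 2.39, 2.39, 3.01, 3.01, 3.01].

## Interface

Orientations are given as a unit quaternion [w, x, y, z].
In Python, from workcell import r gives the robot as it stands.
- The arm moves only by the tool carry_out, never from a script. Its argument "series" is a list of rows, each a list of 7 numbers: the finger opening in cm, from 0 to 9.4, then the shift along the tool's x, y, z in cm, then the turn, a rotation vector about the tool's x, y, z in rad. A call has 1 to 8 rows; each row is the pose to reach, as a shift and turn from the pose measured when the call began, along the tool's axes at that moment; what a row does not reach only later rows make up. A row lasts 1/8 s, in which the tool goes at most 62.5 mm and 10.7 degrees, less where a joint would pass 70% of its speed; a pose out of reach is approached as far as the arm can. A call with a gripper value outside its range is refused whole. The fingers move at their own pace and stop on an object; "grip_force" is the grip in N (left out, the last holds). Time passes only in rows, so rows that repeat a pose let the fingers close. It gives the time, the measured TCP pose, the force and the opening at its end, in the units of the state.
- r.get_state(): the state, without advancing time (a new reading comes with each control period).
- r.camera(name): name is "side" or "top" or "wrist"; returns the picture (480x640x3 uint8, red, green, blue); there is no depth.
- r.camera_info(name): a dict with "K" (3x3 intrinsics, pixels), "extrinsics" (4x4, takes a point from camera to world coordinates). Camera axes: x right, y down, z forward; pixel columns grow to the right and rows downward; lengths in m; the calibration is good to about 2 mm. A picture is of the moment at which its call begins: read the wrist's pose just before it. camera_info takes no time and is no camera call; for the wrist camera it gives the pose at the moment of the call.
- r.hand_in(): hands the job in, once; it reports no verdict.
The state is a dict: "time": time; "joint_positions": joint angles; "dq": joint speeds; "joint_torque": joint torques, N m; "tcp_pos": TCP position; "ee_rot": TCP orientation; "wrist_force": force on the tool from outside, world axes, zero at the start; "moment": the same for the moment, N m; "opening": opening from 0.0 (shut) to 1.0 (fully open).
Only numpy, scipy, OpenCV 4.12 (cv2) and the standard library are available. Lean on these libraries where they do the work, as an engineer would, in place of code of your own. Each camera call takes 0.05 s, during which the arm holds its last target. There are 200 camera calls.

## Working session

There is one attempt and no reset: what is moved stays moved. The work goes in short steps, Python scripts to look and compute and a tool call to move; the robot and the scene stay as the last step left them, time stands still between calls to the robot, and variables do not carry over. Pictures are saved under pics/ and viewed, about 8 in all and at most 12, crops included, and the job is handed in when it is done.

Besides the shell and the picture viewer there is one more tool, called as name([rows], argument=value, ...), one row to a line, values as JSON. carry_out: Moves the arm, as the interface text tells. Its arguments: {"type":"object","properties":{"series":{"type":"array"},"grip_force":{"type":"number"}},"required":["series"]}

```bash
mkdir -p pics; cat > h.py <<'E'
import numpy as np, cv2
from workcell import r
def snap(name,f):
    im=r.camera(name); cv2.imwrite('pics/'+f,im[:,:,::-1]); return im
def ray(name,uv,info=None):
    i=info or r.camera_info(name); K=np.array(i['K']);T=np.array(i['extrinsics'])
    d=T[:3,:3]@np.linalg.inv(K)@np.array([uv[0],uv[1],1.]); return T[:3,3],d
def onz(name,uv,z,info=None):
    o,d=ray(name,uv,info); return o+d*(z-o[2])/d[2]
def proj(name,P,info=None):
    i=info or r.camera_info(name); K=np.array(i['K']);T=np.linalg.inv(np.array(i['extrinsics']))
    p=K@(T[:3,:3]@np.array(P)+T[:3,3]); return p[:2]/p[2]
E
python3 - <<'E'
from h import *
a=snap('top','top1.png');b=snap('side','side1.png')
s=r.get_state()
for k in s: print(k,np.round(s[k],3))
for n in('top','side','wrist'): print(n,np.round(r.camera_info(n)['extrinsics'],3).tolist(),np.round(r.camera_info(n)['K'],1).tolist())
E
```

```text
time 0.1
joint_positions [-1.32   0.418 -0.01   1.614  0.005  1.111 -0.053]
dq [ 0.001 -0.    -0.    -0.003  0.002 -0.    -0.   ]
joint_torque [ 1.0000e-03 -8.5259e+01  6.4000e-01 -4.2670e+01 -4.9000e-02  1.7000e-02
  0.0000e+00]
tcp_pos [0.18  0.598 0.205]
ee_rot [ 0.567 -0.422  0.568  0.422]
wrist_force [ 0.429 -0.13  -1.183]
moment [ 0.044  0.035 -0.024]
opening 1.0
top [[0.024, -0.994, 0.106, 0.479], [-1.0, -0.025, -0.003, 0.016], [0.006, -0.106, -0.994, 0.917], [0.0, 0.0, 0.0, 1.0]] [[533.5, 0.0, 322.5], [0.0, 533.5, 242.3], [0.0, 0.0, 1.0]]
side [[0.895, -0.346, 0.283, 0.261], [-0.447, -0.693, 0.566, -0.588], [0.0, -0.632, -0.775, 0.892], [0.0, 0.0, 0.0, 1.0]] [[590.6, 0.0, 314.8], [0.0, 590.6, 233.4], [0.0, 0.0, 1.0]]
wrist [[0.286, 0.929, 0.235, 0.112], [0.958, -0.277, -0.07, 0.619], [-0.0, 0.245, -0.969, 0.384], [0.0, 0.0, 0.0, 1.0]] [[361.5, 0.0, 311.6], [0.0, 361.5, 243.8], [0.0, 0.0, 1.0]]
```

View pics/top1.png

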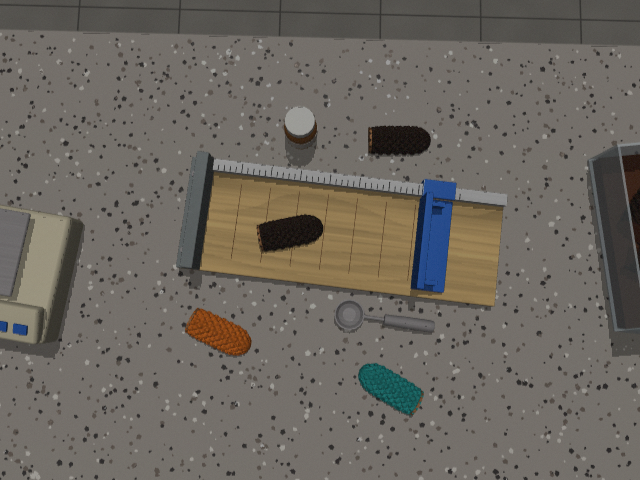

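View pics/side1.png

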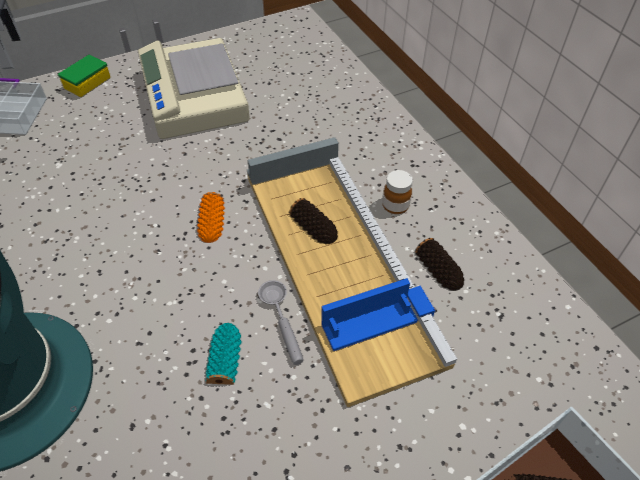

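The measurements will come from the top view. Candidates there are the dark cone on the board (290,232), the dark one beyond the fence (400,140), the orange one (218,332) and the turquoise one (391,388). The description picks the one on the board at (290,232). Its stalk end points left, towards the grey stop at (195,210), and the blue slide is at (433,240).

```bash
cat > meas.py <<'E'
from h import *
def board(im,info):
    hsv=cv2.cvtColor(im,cv2.COLOR_RGB2HSV)
    wood=cv2.inRange(hsv,(10,60,70),(28,200,255))
    wood=cv2.morphologyEx(wood,cv2.MORPH_OPEN,np.ones((3,3)))
    top=[];bot=[]
    for u in list(range(225,405,4)):
        v=np.where(wood[160:310,u])[0]+160
        top.append((u,v.min()-.5)); bot.append((u,v.max()+.5))
    lef=[]
    for v in range(195,262,3):
        u=np.where(wood[v,180:500])[0]+180
        lef.append((u.min()-.5,v))
    def line(pts):
        P=np.array([onz('top',p,.018,info)[:2] for p in pts])
        vx,vy,x,y=cv2.fitLine(P.astype(np.float32),cv2.DIST_HUBER,0,.001,.001).ravel()
        n=np.array([-vy,vx]); return np.array([x,y]),np.array([vx,vy]),np.abs((P-[x,y])@n).mean()
    return line(top),line(bot),line(lef),wood
E
python3 - <<'E'
from meas import *
im=cv2.imread('pics/top1.png')[:,:,::-1].copy();info=r.camera_info('top')
t,b,l,wood=board(im,info)
for k in(t,b,l): print(np.round(k[0],4),np.round(k[1],4),'ang',round(np.degrees(np.arctan2(*(k[1]*np.sign(k[1][1]) )[::-1])),2),'res',round(k[2],5))
A=np.array([t[1],-l[1]]).T; s=np.linalg.solve(A,l[0]-t[0]); c=t[0]+t[1]*s[0]; print('corner',c, 'px',proj('top',[*c,.018]))
yb=t[1]*np.sign(t[1][1]); xb=np.array([yb[1],-yb[0]])
print('yb',yb,'width',(t[0]-b[0])@xb)
g=im.max(2); m=((g<60)&(np.arange(480)[:,None]>205)&(np.arange(480)[:,None]<262)&(np.arange(640)>245)&(np.arange(640)<335)).astype(np.uint8)
m=cv2.morphologyEx(m,cv2.MORPH_CLOSE,np.ones((5,5)))
cs,_=cv2.findContours(m,0,1); C=max(cs,key=cv2.contourArea); print('rect',cv2.minAreaRect(C))
for z in(.018,.03):
    W=np.array([onz('top',p,z,info)[:2] for p in C[:,0].astype(float)],np.float32); q=(W-c)@np.array([xb,yb]).T
    print(z,'in corner frame mm',cv2.minAreaRect((q*1000).astype(np.float32)), q.min(0),q.max(0))
big=cv2.resize(im[150:320,170:520],None,fx=2.25,fy=2.25,interpolation=2).copy()
cv2.drawContours(big,[((C-[170,150])*2.25).astype(int)],-1,(255,0,0),1)
p=(proj('top',[*c,.018])-[170,150])*2.25; cv2.circle(big,tuple(int(v) for v in p),5,(255,0,255),1)
cv2.imwrite('pics/crop1.png',big[:,:,::-1])
# blue
hsv=cv2.cvtColor(im,cv2.COLOR_RGB2HSV); bl=cv2.inRange(hsv,(105,120,40),(125,255,255)); cs,_=cv2.findContours(bl,0,1);B=max(cs,key=cv2.contourArea); print('blue',cv2.minAreaRect(B))
E
```

```text
[0.6756 0.0306] [0.0996 0.995 ] ang 84.29 res 0.00043
[0.5044 0.0329] [0.094  0.9956] ang 84.61 res 0.00042
[0.599  0.2126] [ 0.9955 -0.0953] ang 174.53 res 0.00042
corner [0.69289154 0.20357381] px [213.3514355 171.1551148]
yb [0.09956948 0.99503064] width 0.17054681
rect ((290.0886535644531, 232.13961791992188), (30.161890029907227, 65.36100006103516), 79.3803482055664)
0.018 in corner frame mm ((-88.13599395751953, -144.4937744140625), (51.62181091308594, 110.94549560546875), 17.90971565246582) [-0.12559886 -0.19820577] [-0.05482893 -0.08708718]
0.03 in corner frame mm ((-89.54774475097656, -145.34075927734375), (50.9329719543457, 109.46514129638672), 17.909679412841797) [-0.12651072 -0.19833604] [-0.05668508 -0.0887001 ]
blue ((432.6711120605469, 235.3118896484375), (33.93974685668945, 110.25235748291016), 6.892423629760742)
```

View pics/crop1.png

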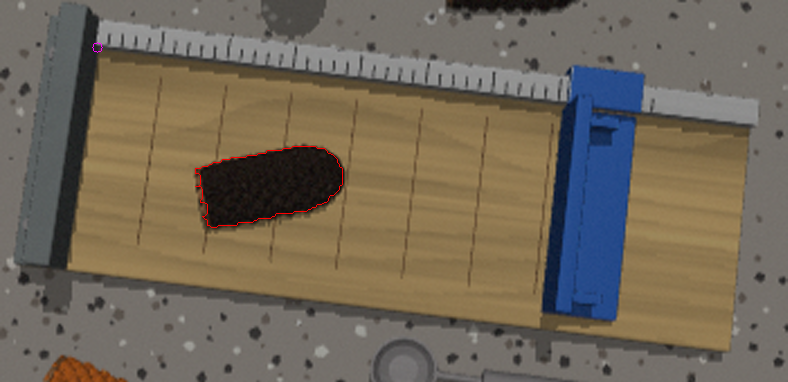

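The crop shows that the chosen cone is right: dark and scaly, its butt at left facing the grey stop, and askew by about 18°. The corner fit (97,47 in the crop) sits on the inner foot of the fence. Next I'll work out the pre-push pose.

```bash
cat >> h.py <<'E'
from scipy.spatial.transform import Rotation as Ro
C=np.array([.6925,.2036]); a=np.radians(84.45); YB=np.array([np.cos(a),np.sin(a)]); XB=np.array([YB[1],-YB[0]])
def rot(): q=r.get_state()['ee_rot']; return Ro.from_quat([q[1],q[2],q[3],q[0]])
def bf(p): d=np.array(p[:2])-C; return np.round(np.array([d@XB,d@YB])*1000,1)   # world->corner frame mm
def wf(x,y,z): return np.array([*(C+XB*x/1000+YB*y/1000),z])
def target():  # tool x down, tool z along +-board y, nearest
    R0=rot(); best=None
    for s in(1,-1):
        z=np.array([*(YB*s),0]); x=np.array([0,0,-1.]); y=np.cross(z,x)
        w=(R0.inv()*Ro.from_matrix(np.array([x,y,z]).T))
        if best is None or w.magnitude()<best.magnitude(): best=w
    return best.as_rotvec()
def go(x,y,z):
    s=r.get_state(); d=rot().inv().apply(wf(x,y,z)-s['tcp_pos'])*100
    print('now',bf(s['tcp_pos']),round(s['tcp_pos'][2],4),'t',round(s['time'],2),'F',np.round(s['wrist_force'],1),'-> shift cm',np.round(d,2),'turn',np.round(target(),3))
E
python3 - <<'E'
from h import *
print(np.round(rot().as_matrix(),3)); go(-150,-128,.2)
E
```

```text
[[-0.    -0.958  0.288]
 [-0.001  0.288  0.958]
 [-1.    -0.    -0.001]]
now [-548.5  343.2] 0.2049 t 0.1 F [ 0.4 -0.1 -1.2] -> shift cm [  0.54 -48.23 -38.51] turn [-0.195 -0.001 -0.   ]
```

carry_out([
  [4.4,0,-4.8,-3.8,-0.03,0,0],
  [4.4,0,-9.6,-7.7,-0.06,0,0],
  [4.4,0,-14.5,-11.6,-0.1,0,0],
  [4.4,0,-19.3,-15.4,-0.13,0,0],
  [4.4,0,-24.1,-19.3,-0.16,0,0],
  [4.4,0,-29,-23.1,-0.195,0,0],
  [4.4,0,-33.8,-27,-0.195,0,0],
  [4.4,0,-38.6,-30.8,-0.195,0,0],
])

```text
time: 1.1
tcp_pos: [0.4615, 0.1904, 0.2053]
ee_rot: [0.523, -0.475, 0.524, 0.475]
wrist_force: [1.1, -0.3, 0.8]
opening: 0.47
```

```bash
python3 -c "
from h import *
go(-150,-128,.2)"
```

```text
now [-228.6  -35.5] 0.2053 t 1.1 F [ 1.1 -0.3  0.8] -> shift cm [ 0.54 -7.86 -9.25] turn [ 0.    -0.001 -0.   ]
```

carry_out([
  [4.4,0.2,-3.9,-4.6,0,0,0],
  [4.4,0.5,-7.9,-9.2,0,0,0],
  [4.4,0.5,-7.9,-9.2,0,0,0],
  [4.4,0.5,-7.9,-9.2,0,0,0],
])

```text
time: 1.6
tcp_pos: [0.5309, 0.0915, 0.2]
ee_rot: [0.523, -0.475, 0.524, 0.475]
wrist_force: [0.5, -0.1, -1.3]
opening: 0.467
```

```bash
python3 - <<'E'
from h import *
info=r.camera_info('wrist'); im=snap('wrist','w1.png'); np.save('w1.npy',info,allow_pickle=True)
go(-150,-128,.026)
for n,p in(('corner',(0,0,.018)),('fence-end',(0,-430,.018)),('butt L',(-130,-100.5,.018)),('tip',(-71,-197,.018))): print(n,proj('wrist',wf(*p),info))
E
```

```text
now [-150.2 -126.5] 0.2002 t 1.65 F [-0.7  0.6  0.1] -> shift cm [17.42 -0.03 -0.13] turn [ 0.001 -0.001 -0.001]
corner [424.83649208 356.44571035]
fence-end [ 40.65307299 355.68732442]
butt L [337.32382113 243.64776963]
tip [246.17979755 296.86865535]
```

View pics/w1.png

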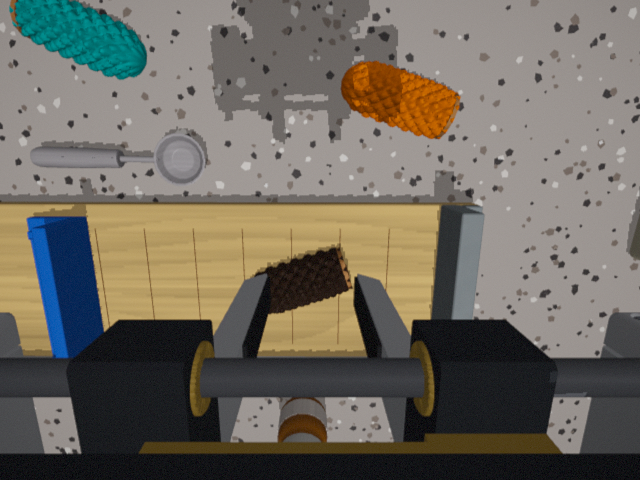

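The wrist view shows the butt's near corner at about (338,244), where the top-view estimate predicted (337,244), so position and height agree in two views. The blue plate is at left (70,290) and the grey stop at right (455,260). I'll descend beside the cone.

carry_out([
  [4.4,5,0,0,0,0,0],
  [4.4,10,0,0,0,0,0],
  [4.4,14,0,0,0,0,0],
  [4.4,16.5,0,0,0,0,0],
  [4.4,17.4,0,0,0,0,0],
  [4.4,17.4,0,0,0,0,0],
])

```text
time: 2.4
tcp_pos: [0.5305, 0.0927, 0.0265]
ee_rot: [0.523, -0.476, 0.523, 0.476]
wrist_force: [-0.0, -0.1, 0.5]
opening: 0.472
```

```bash
python3 - <<'E'
from h import *
go(-62,-128,.026)
E
```

```text
now [-150.5 -126. ] 0.0265 t 2.4 F [-0.  -0.1  0.5] -> shift cm [ 0.04 -8.85 -0.22] turn [ 0.002 -0.001 -0.001]
```

carry_out([
  [4.4,0,-0.5,-0.1,0,0,0],
  [4.4,0,-1.0,-0.1,0,0,0],
  [4.4,0,-1.5,-0.2,0,0,0],
  [4.4,0,-2.0,-0.2,0,0,0],
  [4.4,0,-2.5,-0.2,0,0,0],
  [4.4,0,-3.0,-0.2,0,0,0],
  [4.4,0,-3.5,-0.2,0,0,0],
  [4.4,0,-4.0,-0.2,0,0,0],
])

```text
time: 3.4
tcp_pos: [0.5704, 0.0869, 0.0264]
ee_rot: [0.523, -0.476, 0.523, 0.476]
wrist_force: [-1.0, 1.2, 0.3]
opening: 0.469
```

```bash
python3 - <<'E'
from h import *
go(-62,-128,.026); snap('side','side2.png'); im=cv2.imread('pics/side2.png')
cv2.imwrite('pics/side2c.png',cv2.resize(im[130:380,220:480],None,fx=2,fy=2))
E
```

```text
now [-110.3 -127.9] 0.0264 t 3.4 F [-1.   1.2  0.3] -> shift cm [ 0.03 -4.83 -0.02] turn [ 0.002 -0.001 -0.001]
```

View pics/side2c.png

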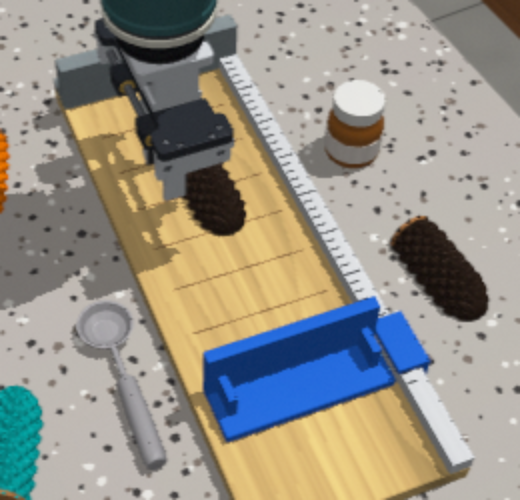

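The side view shows the cone at (215,200) in the crop, now turned along the fingers and being pushed square. I'll carry on to just short of the fence.

carry_out([
  [4.4,0,-0.6,0,0,0,0],
  [4.4,0,-1.2,0,0,0,0],
  [4.4,0,-1.8,0,0,0,0],
  [4.4,0,-2.4,0,0,0,0],
  [4.4,0,-3.0,0,0,0,0],
  [4.4,0,-3.6,0,0,0,0],
  [4.4,0,-4.1,0,0,0,0],
  [4.4,0,-4.5,0,0,0,0],
])

```text
time: 4.45
tcp_pos: [0.616, 0.0826, 0.0264]
ee_rot: [0.523, -0.476, 0.523, 0.476]
wrist_force: [-2.5, 0.2, 0.8]
opening: 0.467
```

carry_out([
  [4.4,0,-0.1,0,0,0,0],
  [4.4,0,-0.2,0,0,0,0],
  [4.4,0,-0.3,0,0,0,0],
  [4.4,0,-0.3,0,0,0,0],
])

```text
time: 4.95
tcp_pos: [0.618, 0.0824, 0.0263]
ee_rot: [0.522, -0.475, 0.524, 0.476]
wrist_force: [-8.4, 0.4, 7.1]
opening: 0.467
```

```bash
python3 - <<'E'
from h import *
go(-60,-128,.026)
E
```

```text
now [ -62.4 -127.8] 0.0263 t 4.95 F [-8.4  0.4  7.1] -> shift cm [ 0.03 -0.24 -0.02] turn [ 0.002 -0.001 -0.003]
```

The force rose to 8 N at x≈-62, so the side is against the fence. I'll back off and lift.

carry_out([
  [4.4,0,1.0,0,0,0,0],
  [4.4,0,3.0,0,0,0,0],
  [2,-2,3.5,0,0,0,0],
  [0,-7,3.5,0,0,0,0],
  [0,-12,3.5,0,0,0,0],
  [0,-14,3.5,0,0,0,0],
  [0,-14,3.5,0,0,0,0],
])

```text
time: 5.82
tcp_pos: [0.5848, 0.0859, 0.1693]
ee_rot: [0.524, -0.476, 0.523, 0.476]
wrist_force: [0.5, -0.6, -0.7]
opening: 0.009
```

```bash
python3 - <<'E'
from h import *
im=cv2.imread('pics/top1.png')[:,:,::-1].copy(); hsv=cv2.cvtColor(im,cv2.COLOR_RGB2HSV); bl=cv2.inRange(hsv,(105,120,40),(125,255,255))
for v in(210,230,250,270):
    u=np.where(bl[v])[0]; print(v,u.min(),u.max(),'front edge z.018',bf(onz('top',(u.min(),v),.018)),'z.079',bf(onz('top',(u.min(),v),.079)),'back foot',bf(onz('top',(u.max()+.5,v),.029)))
go(-35,-420,.166)
E
```

```text
210 419 451 front edge z.018 [ -23.7 -357.8] z.079 [ -35.2 -347.6] back foot [ -19.1 -410.5]
230 417 449 front edge z.018 [ -58.4 -358. ] z.079 [ -67.6 -347.7] back foot [ -53.4 -410.4]
250 415 447 front edge z.018 [ -92.8 -358.1] z.079 [ -99.6 -347.9] back foot [ -87.4 -410.3]
270 413 445 front edge z.018 [-126.9 -358.2] z.079 [-131.4 -348. ] back foot [-121.1 -410.2]
now [ -95.8 -127.6] 0.1693 t 5.83 F [ 0.5 -0.6 -0.7] -> shift cm [  0.31  -6.02 -29.25] turn [0.002 0.001 0.002]
```

carry_out([
  [0,0,-1.2,-5.2,0,0,0],
  [0,0,-2.4,-10.4,0,0,0],
  [0,0,-3.6,-15.6,0,0,0],
  [0,0,-4.8,-20.8,0,0,0],
  [0,0,-6.0,-26.5,0,0,0],
  [0,0,-6.0,-26.5,0,0,0],
  [0,0,-6.0,-26.5,0,0,0],
])

```text
time: 6.7
tcp_pos: [0.6193, -0.1833, 0.1686]
ee_rot: [0.524, -0.476, 0.523, 0.476]
wrist_force: [0.2, -0.2, 1.1]
opening: 0.004
```

```bash
python3 - <<'E'
from h import *
go(-35,-392,.055); im=snap('top','top2.png'); cv2.imwrite('pics/top2c.png',cv2.resize(im[140:320,170:520,::-1],None,fx=2.25,fy=2.25))
E
```

```text
now [ -35.5 -392.2] 0.1686 t 6.7 F [ 0.2 -0.2  1.1] -> shift cm [ 1.136e+01 -4.000e-02  1.000e-02] turn [0.002 0.001 0.001]
```

View pics/top2c.png

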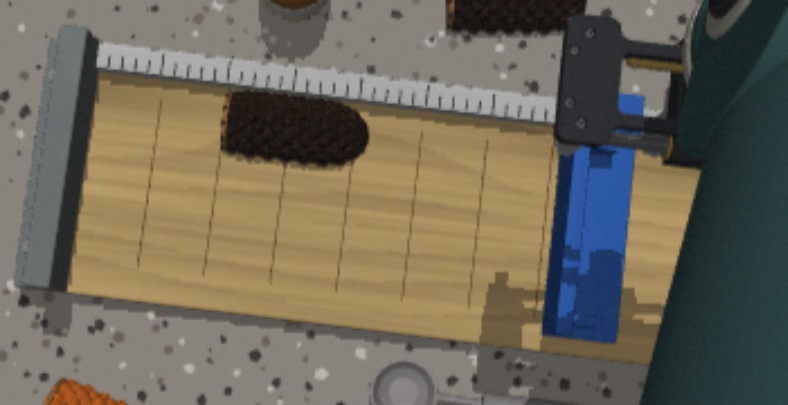

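The top crop shows the cone at (295,127) lying along the fence, butt to the left and still short of the stop. Its tip is at (368,133). I'll descend behind the plate.

carry_out([
  [0,4,0,0,0,0,0],
  [0,8,0,0,0,0,0],
  [0,10.5,0,0,0,0,0],
  [0,11.4,0,0,0,0,0],
  [0,11.4,0,0,0,0,0],
])

```text
time: 7.38
tcp_pos: [0.6197, -0.1818, 0.0549]
ee_rot: [0.523, -0.476, 0.522, 0.476]
wrist_force: [0.3, -0.2, 0.1]
opening: 0.006
```

carry_out([
  [0,0,0,0.5,0,0,0],
  [0,0,0,1.0,0,0,0],
  [0,0,0,1.5,0,0,0],
  [0,0,0,2.1,0,0,0],
  [0,0,0,2.8,0,0,0],
  [0,0,0,3.6,0,0,0],
  [0,0,0,4.4,0,0,0],
  [0,0,0,5.2,0,0,0],
])

```text
time: 8.38
tcp_pos: [0.6246, -0.1293, 0.055]
ee_rot: [0.523, -0.476, 0.522, 0.477]
wrist_force: [2.3, -1.6, 1.1]
opening: 0.007
```

```bash
python3 - <<'E'
from h import *
go(-35,-240,.055)
E
```

```text
now [ -35.4 -337.9] 0.055 t 8.38 F [ 2.3 -1.6  1.1] -> shift cm [ 0.01 -0.08  9.79] turn [0.004 0.002 0.001]
```

carry_out([
  [0,0,0,1.0,0,0,0],
  [0,0,0,2.0,0,0,0],
  [0,0,0,3.0,0,0,0],
  [0,0,0,4.0,0,0,0],
  [0,0,0,5.0,0,0,0],
  [0,0,0,6.0,0,0,0],
  [0,0,0,7.0,0,0,0],
  [0,0,0,8.0,0,0,0],
])

```text
time: 9.38
tcp_pos: [0.632, -0.049, 0.0551]
ee_rot: [0.523, -0.476, 0.522, 0.477]
wrist_force: [0.7, -1.5, -1.6]
opening: 0.0
```

carry_out([
  [0,0,0,0.5,0,0,0],
  [0,0,0,1.0,0,0,0],
  [0,0,0,1.5,0,0,0],
  [0,0,0,2.0,0,0,0],
  [0,0,0,2.5,0,0,0],
  [0,0,0,3.0,0,0,0],
  [0,0,0,3.5,0,0,0],
  [0,0,0,4.0,0,0,0],
])

```text
time: 10.38
tcp_pos: [0.6358, -0.0089, 0.0551]
ee_rot: [0.523, -0.476, 0.522, 0.476]
wrist_force: [1.5, -3.0, -0.6]
opening: 0.005
```

carry_out([
  [0,0,0,0.5,0,0,0],
  [0,0,0,1.0,0,0,0],
  [0,0,0,1.5,0,0,0],
  [0,0,0,2.0,0,0,0],
  [0,0,0,2.5,0,0,0],
  [0,0,0,3.0,0,0,0],
  [0,0,0,3.5,0,0,0],
  [0,0,0,4.0,0,0,0],
])

```text
time: 11.38
tcp_pos: [0.6395, 0.0313, 0.0552]
ee_rot: [0.523, -0.476, 0.522, 0.476]
wrist_force: [2.2, -2.7, -1.2]
opening: 0.007
```

```bash
python3 - <<'E'
from h import *
go(-35,-134.5,.055)
im=snap('side','side3.png')[:,:,::-1]; cv2.imwrite('pics/side3c.png',cv2.resize(im[100:350,220:480],None,fx=2.2,fy=2.2))
E
```

```text
now [ -36.1 -176.6] 0.0552 t 11.38 F [ 2.2 -2.7 -1.2] -> shift cm [ 0.03 -0.12  4.21] turn [0.004 0.001 0.001]
```

View pics/side3c.png

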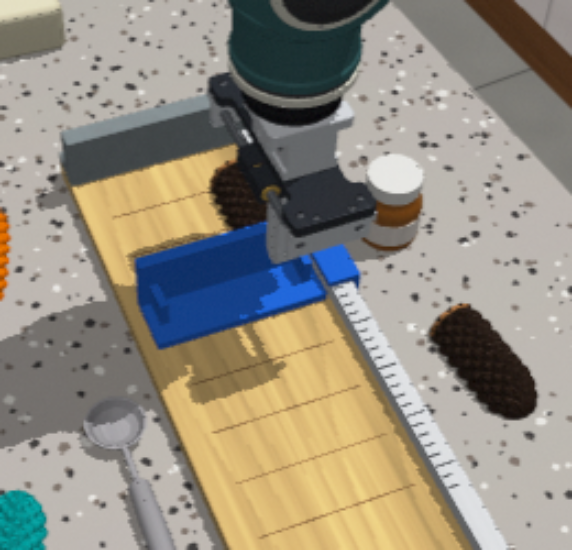

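The side view shows the plate against the cone, with the cone at (235,200) in the crop about 4 cm short of the stop. Its squareness is hard to judge behind the gripper. I'll withdraw to the side-push station for a top look before the final push.

carry_out([
  [0,0,0,-1,0,0,0],
  [0,-4,0,-1,0,0,0],
  [0,-9,0,-1,0,0,0],
  [2,-11,4,3,0,0,0],
  [4.4,-11,8,7,0,0,0],
  [4.4,-11,11.5,9.5,0,0,0],
  [4.4,-11,11.5,9.5,0,0,0],
  [4.4,-11,11.5,9.5,0,0,0],
])

```text
time: 12.42
tcp_pos: [0.534, 0.1363, 0.1655]
ee_rot: [0.523, -0.476, 0.522, 0.477]
wrist_force: [0.7, -0.1, -0.1]
opening: 0.461
```

```bash
python3 - <<'E'
from h import *
go(-110,-82,.026); im=snap('top','top3.png'); cv2.imwrite('pics/top3c.png',cv2.resize(im[130:310,170:450,::-1],None,fx=2.8,fy=2.8))
E
```

```text
now [-151.2  -82.3] 0.1655 t 12.43 F [ 0.7 -0.1 -0.1] -> shift cm [ 1.395e+01 -4.110e+00 -1.000e-02] turn [0.004 0.002 0.001]
```

View pics/top3c.png

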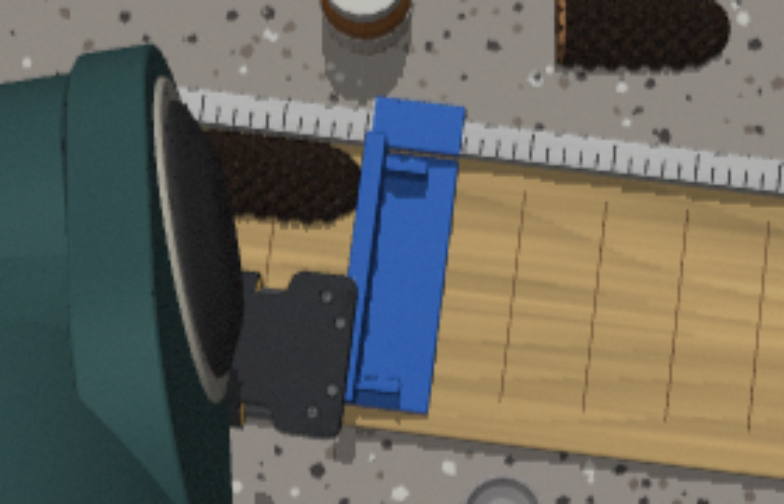

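The top crop shows the cone at (290,175) lying along the fence and touching the plate at (358,180). I'll give it one gentle squaring push here and then drive the slide home.

carry_out([
  [4.4,5,-2,0,0,0,0],
  [4.4,10,-4,0,0,0,0],
  [4.4,13,-4,0,0,0,0],
  [4.4,13.9,-4,0,0,0,0],
  [4.4,13.9,-5,0,0,0,0],
  [4.4,13.9,-6.5,0,0,0,0],
  [4.4,13.9,-8,0,0,0,0],
  [4.4,13.9,-8.4,0,0,0,0],
])

```text
time: 13.48
tcp_pos: [0.6199, 0.1281, 0.028]
ee_rot: [0.524, -0.476, 0.521, 0.476]
wrist_force: [-0.4, -0.3, 0.5]
opening: 0.468
```

carry_out([
  [4.4,0,-0.2,0,0,0,0],
  [4.4,0,-0.3,0,0,0,0],
  [4.4,0,-0.4,0,0,0,0],
  [4.4,0,-0.5,0,0,0,0],
])

```text
time: 13.98
tcp_pos: [0.6228, 0.128, 0.0281]
ee_rot: [0.523, -0.475, 0.522, 0.477]
wrist_force: [-19.4, 0.7, 16.0]
opening: 0.469
```

```bash
python3 - <<'E'
from h import *
go(-62,-82,.026)
E
```

```text
now [-62. -82.] 0.0281 t 13.97 F [-19.4   0.7  16. ] -> shift cm [ 0.21 -0.   -0.  ] turn [ 0.004  0.002 -0.001]
```

It is firmly on the fence, and 19 N is well under the limit. Back off, then go behind the slide.

carry_out([
  [4.4,0,1.0,0,0,0,0],
  [4.4,0,3.0,0,0,0,0],
  [4.4,-5,3.5,0,0,0,0],
  [2,-10,3.5,0,0,0,0],
  [0,-13,3.5,-3,0,0,0],
  [0,-13,1,-7,0,0,0],
  [0,-13,-2.7,-10.4,0,0,0],
  [0,-13,-2.7,-10.4,0,0,0],
])

```text
time: 14.98
tcp_pos: [0.6411, 0.0179, 0.1579]
ee_rot: [0.524, -0.475, 0.523, 0.475]
wrist_force: [-0.6, 0.2, -0.3]
opening: 0.008
```

```bash
python3 - <<'E'
from h import *
go(-35,-186,.055)
E
```

```text
now [ -33.2 -189.8] 0.1579 t 14.97 F [-0.6  0.2 -0.3] -> shift cm [10.29  0.19  0.37] turn [-0.001  0.001  0.001]
```

carry_out([
  [0,4,0.2,0.2,0,0,0],
  [0,8,0.2,0.2,0,0,0],
  [0,10,0.2,0.2,0,0,0],
  [0,10.3,0.2,0.2,0,0,0],
  [0,10.3,0.2,0.6,0,0,0],
  [0,10.3,0.2,1.1,0,0,0],
  [0,10.3,0.2,1.6,0,0,0],
  [0,10.3,0.2,2.0,0,0,0],
])

```text
time: 15.98
tcp_pos: [0.6415, 0.0382, 0.0555]
ee_rot: [0.524, -0.475, 0.523, 0.475]
wrist_force: [-0.6, -1.9, 2.5]
opening: 0.004
```

carry_out([
  [0,0,0,0.35,0,0,0],
  [0,0,0,0.7,0,0,0],
  [0,0,0,1.05,0,0,0],
  [0,0,0,1.4,0,0,0],
  [0,0,0,1.75,0,0,0],
  [0,0,0,2.1,0,0,0],
  [0,0,0,2.45,0,0,0],
  [0,0,0,2.8,0,0,0],
])

```text
time: 16.98
tcp_pos: [0.6442, 0.0663, 0.0555]
ee_rot: [0.524, -0.475, 0.523, 0.475]
wrist_force: [-0.0, -1.9, 0.9]
opening: 0.006
```

```bash
python3 - <<'E'
from h import *
go(-35,-134.5,.055)
E
```

```text
now [ -34.8 -141.3] 0.0555 t 16.98 F [-0.  -1.9  0.9] -> shift cm [0.05 0.02 0.68] turn [-0.001  0.001  0.001]
```

carry_out([
  [0,0,0,0.1,0,0,0],
  [0,0,0,0.2,0,0,0],
  [0,0,0,0.3,0,0,0],
  [0,0,0,0.4,0,0,0],
])

```text
time: 17.48
tcp_pos: [0.6446, 0.0703, 0.0555]
ee_rot: [0.524, -0.475, 0.523, 0.475]
wrist_force: [-0.0, -2.6, 0.3]
opening: 0.002
```

carry_out([
  [0,0,0,0.1,0,0,0],
  [0,0,0,0.2,0,0,0],
])

```text
time: 17.73
tcp_pos: [0.6448, 0.0723, 0.0555]
ee_rot: [0.524, -0.475, 0.523, 0.475]
wrist_force: [0.0, -2.6, 0.7]
opening: 0.003
```

carry_out([
  [0,0,0,0.1,0,0,0],
  [0,0,0,0.2,0,0,0],
])

```text
time: 17.98
tcp_pos: [0.6451, 0.0744, 0.0555]
ee_rot: [0.524, -0.475, 0.523, 0.475]
wrist_force: [-0.2, -2.5, 1.5]
opening: 0.007
```

carry_out([
  [0,0,0,0.1,0,0,0],
  [0,0,0,0.1,0,0,0],
])

```text
time: 18.23
tcp_pos: [0.6451, 0.0746, 0.0555]
ee_rot: [0.524, -0.475, 0.524, 0.474]
wrist_force: [-0.7, -5.4, 2.4]
opening: 0.004
```

carry_out([
  [0,0,0,0.1,0,0,0],
  [0,0,0,0.1,0,0,0],
])

```text
time: 18.48
tcp_pos: [0.645, 0.0746, 0.0555]
ee_rot: [0.524, -0.475, 0.524, 0.474]
wrist_force: [-0.9, -6.8, 1.9]
opening: 0.006
```

```bash
python3 - <<'E'
from h import *
go(-35,-134.5,.055)
E
```

```text
now [ -34.8 -133. ] 0.0555 t 18.48 F [-0.9 -6.8  1.9] -> shift cm [ 0.05  0.02 -0.15] turn [-0.002 -0.001  0.001]
```

The slide stopped and the force climbed to 7 N, so the cone is seated on the stop. I'll withdraw and check.

carry_out([
  [0,0,0,-1,0,0,0],
  [0,-4,0,-1,0,0,0],
  [0,-9,0,-1,0,0,0],
  [0,-13,0,-5,0,0,0],
  [0,-14,3,-10,0,0,0],
  [0,-14,6,-15,0,0,0],
  [0,-14,9,-20,0,0,0],
  [0,-14,9,-20,0,0,0],
])

```text
time: 19.48
tcp_pos: [0.5333, -0.1192, 0.1962]
ee_rot: [0.526, -0.474, 0.525, 0.472]
wrist_force: [0.2, 0.8, 0.0]
opening: 0.002
```

```bash
python3 - <<'E'
from h import *
im=snap('top','top4.png'); cv2.imwrite('pics/top4c.png',cv2.resize(im[140:300,170:370,::-1],None,fx=4,fy=3.75))
im2=snap('side','side4.png')
info=r.camera_info('top')
m=(im.max(2)<60).astype(np.uint8); m[:,:212]=0;m[:165]=0;m[230:]=0;m[:,300:]=0
m=cv2.morphologyEx(m,cv2.MORPH_OPEN,np.ones((5,5)))
cs,_=cv2.findContours(m,0,1); c=max(cs,key=cv2.contourArea)
q=np.array([bf(onz('top',p,.026,info)) for p in c[:,0].astype(float)],np.float32); print(cv2.minAreaRect(q),q.min(0),q.max(0))
# free side line
lo={}
for (x,y) in q: 
    k=int(y//4); lo[k]=min(lo.get(k,9),x)
L=np.array([(k*4+2,v) for k,v in lo.items() if -68<k*4<-8]); print('side slope rad',np.polyfit(L[:,0],L[:,1],1))
hsv=cv2.cvtColor(im,cv2.COLOR_RGB2HSV); bl=cv2.inRange(hsv,(105,120,40),(125,255,255))
for v in(230,245):
    u=np.where(bl[v])[0]; print('slide front z.018',bf(onz('top',(u.min()-.5,v),.018)),'back',bf(onz('top',(u.max()+.5,v),.029)))
E
```

```text
((-26.43497657775879, -52.933067321777344), (102.94823455810547, 49.36865234375), 89.79088592529297) [ -51.2 -104.4] [-1.8 -1.5]
side slope rad [ 6.59340031e-03 -5.02483518e+01]
slide front z.018 [ -89.5 -104. ] back [ -83.4 -165.2]
slide front z.018 [-115.3 -104. ] back [-108.9 -165. ]
```

View pics/top4c.png

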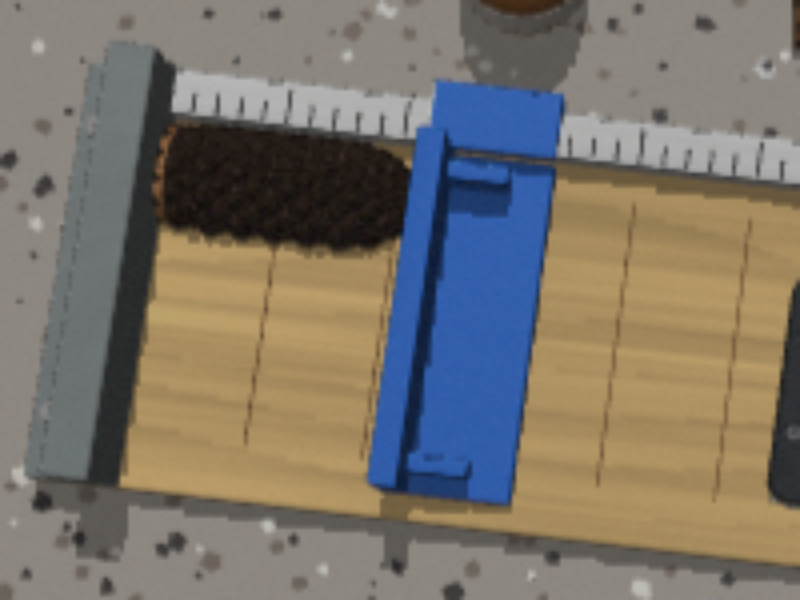

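```bash
python3 - <<'E'
from h import *
s=r.get_state(); print(s['time'],np.round(s['wrist_force'],1)); print(r.hand_in())
E
```

```text
19.575 [0.1 1.1 0.4]
the job is handed in; nothing more can be done
None
```

I handed the job in at about 19.6 s, with the half cone in the corner and the blue stop against its tip. The hand-in reports no verdict, so the checks below are my own.

**What I did:**
1. I pushed the cone square against the fence with the two fingertips on its side.
2. I drove it towards the end stop with the blue slide, pushing the slide from behind with shut fingers.
3. About 4 cm short, I stopped and squared it once more with the fingertips.
4. I pushed the slide on until it stopped moving and the force rose to about 7 N. The highest wrist force I read in any push was about 25 N, with 19 N of it towards the fence. Forces were read only at the end of each move.

**Last checks (final top view):**

| Check | Measured | Limit or expected |
|---|---|---|
| Angle of the cone to the board | about 0.007 rad | 0.06 rad |
| Cone midline from the fence | about 26 mm | at most 30 mm |
| Slide face from the end stop | about 110 mm, from its rear edge | 110 mm, the cone's length |

- **Stalk end and tip:** the stalk end looks flush against the grey stop. The top of the plate hides the tip in that view, so the tip contact rests on the force reading and the 110 mm distance.
- **Disagreements:** the slide's front edge read directly at about 104 mm instead of 110 mm; I put this down to the view angle and relied on the rear edge. The cone's outline measured 103 mm long because the plate covers the tip.
- **Bystanders:** the fingers never went near the jar, the spoon or the other cone. I did not measure their positions at the end.

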